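# Raise the guard and draw the leak-test pump

### The job

The phone lies on the bench's leak-test station: first swing its three half-raised guard panels fully upright so that they and the fixed back wall make an open box around the phone. Only then take the pump's piston rod by its knob and draw it straight up, 40 mm, until the underside of the knob is level with the top of the gauge post, keeping it in line with its snug bore so that it does not bind. Finish while still holding the rod there, not let go, with the panels standing and the phone and the other things on the bench left where they are.

Things in the scene. Friction and masses are not known exactly. Their poses are not given: they have to be found in the camera images.
- station: Leak-test station fixed to the bench: aluminium base plate 150 (x) x 420 (y) x 8 mm thick. Origin on the bench under the plate (which spans y -225 to +195 mm); x points away from the robot at yaw 0 (yaw within 0.25 rad), y left, z up. Left: box place for the phone. Right, at x = 0, y = -160 mm: the pump block, 50 x 50 mm, top 108 mm above the bench, a dial on its -x face.
- box_floor (a point): Centre of the box's black mat, 110 (x) x 170 (y) mm; it is at x = 0, y = +110 mm in the station's frame, 11 mm above the bench. On its +x side stands the fixed grey back wall, top 68 mm above the bench; hinged grey panels are on the other three sides.
- bore_mouth (a point): centre of the mouth of the upright bore in the top of the pump block, 108 mm above the bench; the bore is 19.5 mm wide, 90 mm deep
- post_top (a point): centre of the flat top of the gauge post, 156 mm above the bench; the post, 10 mm thick with a 16 mm cap, stands behind the pump block, 66 mm from the bore's axis in the station's +x
- rod: Steel piston rod standing loose in the pump's bore, 18 mm thick, 0.17 to 0.35 kg; it slides down if let go. Origin at its foot, z up along it. Black round knob at its top, 32 mm in diameter, from 98 to 122 mm above the origin. Fully in, as it starts, its origin is 18 mm, knob underside 116 mm, knob top 140 mm above the bench; each 40 mm higher when drawn as wanted.
- panel_front (a joint): angle (rad) of the front guard panel: 0 flat outward (station -x, to the robot), 1.57 upright against a stop; starts 0.75 to 1.15. 166 mm wide, 60 high, 4 thick. Hinge line along station y at x = -55 mm, y = 27 to 193 mm, 9 mm above the bench. Stiff hinge (0.05 N m), stays where left; push its outer side inwards, fingertips near the free edge, 1 to 5 N.
- panel_left (a joint): the same for the left panel: 106 mm wide, 60 mm high, 4 mm thick, hinge line along the station's x (-53 to +53 mm) at y = +195 mm, 9 mm above the bench; at 0 it lies outward to the station's +y
- panel_right (a joint): the same for the right panel, between box and pump: 106 mm wide, 60 mm high, 4 mm thick, hinge line along the station's x (-53 to +53 mm) at y = +25 mm, 9 mm above the bench; at 0 it lies outward to the station's -y, towards the pump and above the base plate
- panel_front_edge (a point): middle of the front panel's free edge, 60 mm from its hinge
- panel_left_edge (a point): middle of the left panel's free edge
- panel_right_edge (a point): middle of the right panel's free edge
- phone: the phone under test, 72 x 148 x 9 mm, lying loose on the mat in the box place; origin under its middle. Leave it there.
- spare_phone: another phone, 72 x 148 x 9 mm, white back, lying on the bench beyond the station; leave it alone
- bottle: clear bottle with black cap, 44 mm across, 100 mm high, beyond the station; leave it alone
- driver: precision screwdriver, 150 mm long, lying on the bench to the right of the station; leave it alone
Not all that is in view belongs to the job. What is shaped like the rod but green or turquoise is not meant.

How it is judged:
On the way, in this order (a step that is already met when the one before it is completed fails the run):
1. all three panels stand upright (value of joint each of panel_front, panel_left, panel_right above 1.42 rad), for 0.2 s.
2. the rod is drawn to the post's height in the fingers (z of rod in the frame of station between 0.049 and 0.067 m and contact force between the fingers and rod above 2 N), for 0.2 s.
At the end, for the whole second after the job is handed in: All three panels within 0.15 rad of upright; the rod drawn 40 mm out (within 9 mm), upright within 0.06 rad, at rest, gripped by the fingers and pressing on the bore's side with under 12 N; the phone within 15 mm and the other things within 30 mm of where they were (all of step 1 and all of step 2 and angle between rod's own z axis and vertical below 0.06 rad and contact force between rod and station below 12 N and linear speed of rod below 0.01 m/s and distance of phone from where it was at the start of the episode below 0.015 m and distance of each of spare_phone, bottle, driver from where it was at the start of the episode below 0.03 m); the arm keeps its last pose, push and grip.
It fails at once if the rod is drawn before the panels are up (z of rod in the frame of station above 0.03 m and value of joint any of panel_front, panel_left, panel_right below 1.3 rad).
It fails at once if the rod is pulled clean out of its bore (z of rod in the frame of station above 0.1 m).
It fails at once if the rod is wrenched hard against its bore while it is drawn (z of rod in the frame of station above 0.024 m and contact force between rod and station above 45 N).
It fails at once if the phone or another thing is disturbed (distance of phone from where it was at the start of the episode above 0.015 m or distance of any of spare_phone, bottle, driver from where it was at the start of the episode above 0.03 m).
It also fails if it takes over 54 s, if anything falls off the work surface, if the arm or the gripper's body presses on something with over 40 N, if the wrist force passes 120 N, or if a joint passes its speed limit or range.

### The arm

A 7-joint arm with a two-finger parallel gripper is mounted at the origin on the work surface. World frame = base frame: x ahead of the robot, y to its left, z up, the work surface at z = 0. Lengths are in m, angles in rad, forces in N, time in s.
With the tool pointing down it reaches from about 0.4 to 0.85 m from the base axis. Payload 10.4 kg.
Tool frame: the origin (TCP) lies midway between the tips of the shut fingers; the grasp point (between the pads) lies 19 mm behind it (ctrl.tcp_to_grasp is the distance from the TCP to the grasp point, in m); z points along the fingers, y is the line along which they close (so a half turn about z gives the same grasp; the last joint's range is limited). The gripper opens to 87 mm and grips with 3 to 60 N. Pads are 19 mm wide; open, the fingers measure 117 mm over their backs; the gripper's body (75 mm by 190 mm) begins 51 mm behind the grasp point.
Start: joints at [1.105, 0.332, -0.065, 1.46, 0.022, 1.35, -0.088], TCP at [0.268, -0.565, 0.223] pointing down, gripper open.
Joint ranges: [-2.6, 2.6], [-0.5, 2.12], [-1.47, 1.34], [0.16, 2.42], [-1.27, 4.41], [0.06, 2.06], [-2.6, 2.6]. Speed limits (rad/s): [2.22, 2.22, 2.79, 2.79, 3.14, 3.14, 3.14].

### API

Orientations are given as a rotation vector (axis times angle).
In Python, from cell import ctrl, vision gives the robot as it stands.
- The arm moves only by the tool play_rows, never from a script. Its arguments are lists of equal length, an entry for each row: "grip": the opening, from -1 (shut) to 1 (fully open); "travel": the shift along the tool's x, y, z in m, a list of three; "yaw": the turn about the tool's z in degrees. In form: {"grip": [grip, ...], "travel": [[x, y, z], ...], "yaw": [yaw, ...]}. A call has 1 to 20 rows; each row shifts and turns the commanded pose from where the row before left it, along the tool's axes as they then stand; what a row does not reach is not made up. A row lasts 1/12 s, in which the tool goes at most 41.7 mm and 7.16 degrees, less where a joint would pass 70% of its speed; a pose out of reach is approached as far as the arm can. A call with a gripper value outside its range is refused whole. The fingers move at their own pace and stop on an object; "force" is the grip in N (left out, the last holds). Time passes only in rows, so rows that do not move let the fingers close. It gives the time, the measured TCP pose, the force, the opening and the grip force at its end, in the units of the state.
- ctrl.sense(): the state, without advancing time (a new reading comes with each control period).
- vision.grab_frame(name): name is "side" or "top"; returns the picture (384x512x3 uint8, red, green, blue); there is no depth.
- vision.camera_model(name): a dict with "K" (3x3 intrinsics, pixels), "origin" and "attitude" of the camera in the world. Camera axes: x right, y down, z forward; pixel columns grow to the right and rows downward; lengths in m; the calibration is good to about 2 mm. A picture is of the moment at which its call begins. camera_model takes no time and is no camera call.
- ctrl.hand_in(): hands the job in; it is judged then, once.
The state is a dict: "clock": time; "joint_pos": joint angles; "joint_velocities": joint speeds; "joint_torque": joint torques, N m; "tool_pos": TCP position; "ee_rot": TCP orientation; "force": force on the tool from outside, world axes, zero at the start; "ft_torque": the same for the moment, N m; "gripper_width": finger opening in m; "finger_force": force on a finger pad.
Only numpy, scipy, OpenCV 4.12 (cv2) and the standard library are available. Lean on these libraries where they do the work, as an engineer would, in place of code of your own. Each camera call takes 0.05 s, during which the arm holds its last target. There are 200 camera calls.

## Working session

There is one attempt and no reset: what is moved stays moved. The work goes in short steps, Python scripts to look and compute and a tool call to move; the robot and the scene stay as the last step left them, time stands still between calls to the robot, and variables do not carry over. Pictures are saved under pics/ and viewed, at most 10 in all, crops included, and the job is handed in when it is done.

Besides the shell and the picture viewer there is one more tool, called after "Call:" by a JSON object that holds its "op" and its "data". play_rows: Moves the arm, as the interface text tells. Its arguments: {"type":"object","properties":{"grip":{"type":"array"},"travel":{"type":"array"},"yaw":{"type":"array"},"force":{"type":"number"}},"required":["grip","travel","yaw"]}

```bash
mkdir -p pics; ls
python3 - <<'E'
from cell import ctrl, vision
import cv2,numpy as np
np.set_printoptions(precision=4,suppress=True)
for n in("side","top"):
    im=vision.grab_frame(n); cv2.imwrite(f"pics/{n}0.png",im[:,:,::-1])
    c=vision.camera_model(n); print(n,c)
print(ctrl.sense())
E
```

```text
pics
side {'K': array([[405.7692,   0.    , 253.7198],
       [  0.    , 405.7692, 191.8161],
       [  0.    ,   0.    ,   1.    ]]), 'origin': array([ 0.5269, -0.8673,  0.6384]), 'attitude': array([-2.1063,  0.0947, -0.0481])}
top {'K': array([[468.4514,   0.    , 256.4456],
       [  0.    , 468.4514, 192.6426],
       [  0.    ,   0.    ,   1.    ]]), 'origin': array([ 0.4837, -0.0498,  1.1725]), 'attitude': array([-2.1193,  2.1859, -0.0883])}
{'clock': 0.1, 'joint_pos': array([ 1.1054,  0.3328, -0.0647,  1.4608,  0.0216,  1.3499, -0.0885]), 'joint_velocities': array([-0.0003, -0.0017,  0.0006, -0.0006, -0.0005,  0.0004, -0.0009]), 'joint_torque': array([  0.0024, -62.4544,   0.0253, -39.0716,  -0.0614,   0.0366,
         0.    ]), 'tool_pos': array([ 0.2676, -0.5644,  0.2218]), 'ee_rot': array([-3.0637, -0.6896,  0.0006]), 'force': array([ 0.1415,  0.025 , -0.6753]), 'ft_torque': array([-0.0311, -0.0494,  0.057 ]), 'finger_force': 0.0, 'gripper_width': 0.08699008671289721}
```

View pics/side0.png

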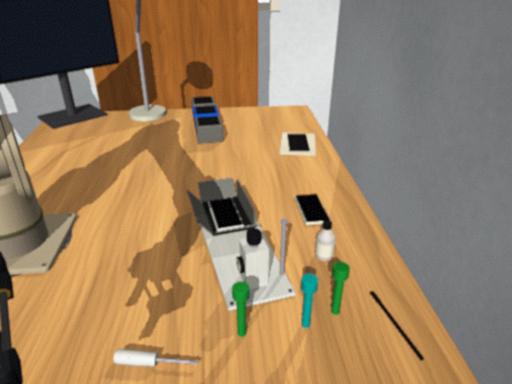

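View pics/top0.png

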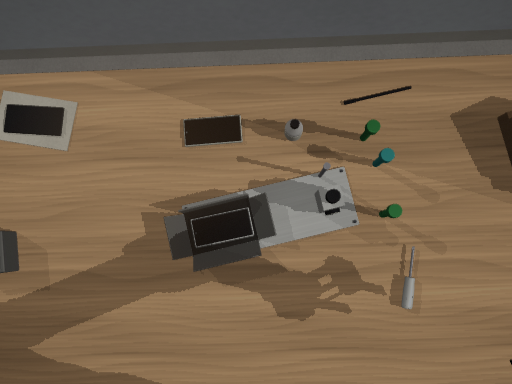

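The side view shows the pump's black knob at about (254,237). The look-alikes are green at (241,290), turquoise at (309,283) and green at (341,270). In the top view the black knob is at (333,196) and the look-alikes are at (394,211), (386,157) and (372,128). Only the black knob on the grey pump block fits the description. I'll confirm it in one enlarged crop.

Run:
```python
import cv2,numpy as np
a=cv2.imread("pics/top0.png")[150:280,155:415]; b=cv2.imread("pics/side0.png")[170:310,180:360]
cv2.imwrite("pics/ctop.png",cv2.resize(a,None,fx=3,fy=3,interpolation=cv2.INTER_CUBIC))
cv2.imwrite("pics/cside.png",cv2.resize(b,None,fx=4,fy=4,interpolation=cv2.INTER_CUBIC))
```

```text
(no output)
```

View pics/ctop.png

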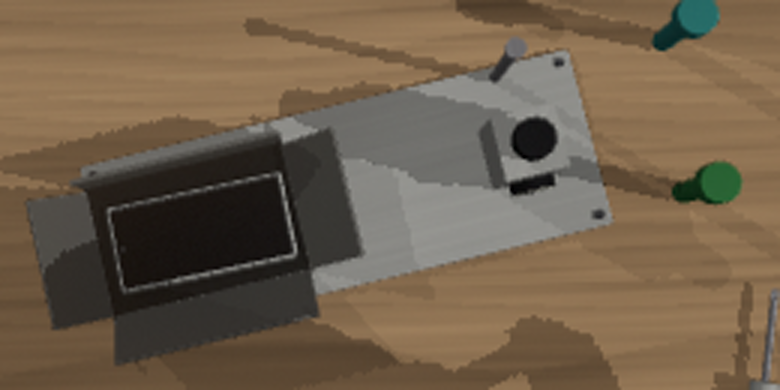

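View pics/cside.png

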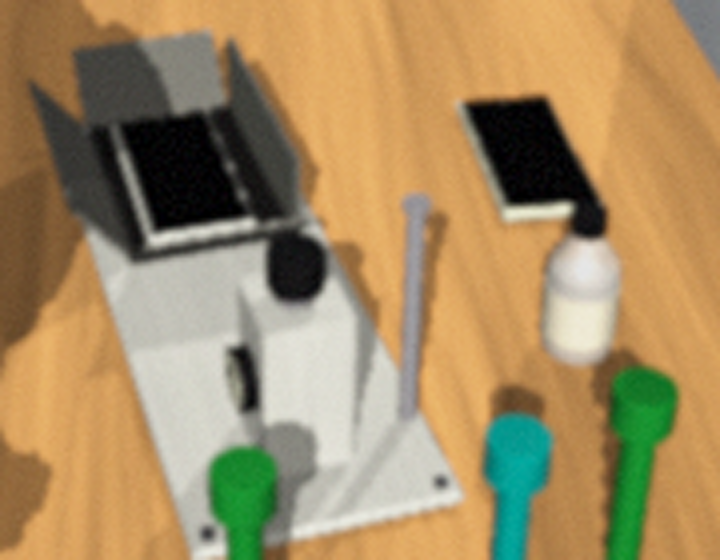

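The crops confirm it: the black knob at top (333,196) and side (254,237) sits on the pump block with the dial and the gauge post. Next I fit the station pose and panel angles from both views and triangulate the knob and the post.

```bash
cat > h.py <<'E'
from cell import ctrl, vision
import cv2,numpy as np
from scipy.optimize import least_squares
from scipy.spatial.transform import Rotation as R
np.set_printoptions(precision=4,suppress=True)
C={n:vision.camera_model(n) for n in("side","top")}
def proj(n,P):
    c=C[n]; q=R.from_rotvec(c["attitude"]).inv().apply(np.atleast_2d(P)-c["origin"])@c["K"].T
    return q[:,:2]/q[:,2:]
def tri(a,b):
    f=lambda p:np.r_[proj("top",p)[0]-a,proj("side",p)[0]-b]
    s=least_squares(f,[.5,-.1,.1]); return s.x,s.fun
E
cat > fit.py <<'E'
from h import *
T=lambda x,y:((x+.5)/3-.5+155,(y+.5)/3-.5+150)
S=lambda x,y:((x+.5)/4-.5+180,(y+.5)/4-.5+170)
L=.06
fl=lambda x:lambda a:[x,.195+L*np.cos(a[1]),.009+L*np.sin(a[1])]
fr=lambda x:lambda a:[x,.025-L*np.cos(a[2]),.009+L*np.sin(a[2])]
ff=lambda y:lambda a:[-.055-L*np.cos(a[0]),y,.009+L*np.sin(a[0])]
k=lambda *p:(lambda a:p)
O=[("top",T(570,50),k(.075,-.225,.008)),("top",T(611,223),k(-.075,-.225,.008)),
("top",T(534,137),k(0,-.16,.14)),("top",T(515,46),k(.066,-.16,.156)),
("top",T(26,201),fl(.053)),("top",T(53,328),fl(-.053)),("top",T(332,128),fr(.053)),("top",T(362,256),fr(-.053)),
("top",T(115,364),ff(.193)),("top",T(319,316),ff(.027)),
("side",S(462,497),k(.075,-.225,.008)),("side",S(193,555),k(-.075,-.225,.008)),
("side",S(417,200),k(.066,-.16,.156)),("side",S(297,267),k(0,-.16,.128)),
("side",S(75,52),fl(-.053)),("side",S(212,33),fl(.053)),("side",S(31,84),ff(.193))]
def f(v):
    c,s=np.cos(v[2]),np.sin(v[2]); r=[]
    for n,px,g in O:
        p=np.array(g(v[3:])); w=[v[0]+c*p[0]-s*p[1],v[1]+s*p[0]+c*p[1],p[2]]
        r.append(proj(n,w)[0]-px)
    return np.ravel(r)
s=least_squares(f,[.45,-.05,.2,.9,.9,.9],loss="soft_l1"); print(s.x); print(f(s.x).reshape(-1,2))
print("knob",tri(T(534,137),S(297,267)),"post",tri(T(515,46),S(417,200)))
v=s.x;c,q=np.cos(v[2]),np.sin(v[2]);W=lambda x,y:np.array([v[0]+c*x-q*y,v[1]+q*x+c*y])
print("bore",W(0,-.16),"post",W(.066,-.16),"box",W(0,.11))
E
python3 fit.py
```

```text
[ 0.5521 -0.0368  0.2024  0.9228  0.8189  0.7998]
[[-0.4691 -0.1645]
 [ 1.0927  0.5523]
 [ 0.8116  0.4875]
 [ 0.6517  0.8907]
 [-0.4086 -0.4154]
 [-0.1765  0.5533]
 [-0.1774 -0.3558]
 [ 0.1385  0.0168]
 [-0.1173  0.3049]
 [ 0.2369  0.0745]
 [ 1.2265 -1.0792]
 [ 0.2307 -0.1885]
 [ 0.3337  0.3096]
 [-0.0184 -0.032 ]
 [-0.1843 -0.6188]
 [ 0.5298 -0.9402]
 [-0.0601 -0.7744]]
knob (array([ 0.5853, -0.1934,  0.1279]), array([ 0.0111,  0.5471,  0.5049, -0.0645])) post (array([ 0.6496, -0.1788,  0.156 ]), array([-0.0144,  0.5983,  0.562 , -0.0927]))
bore [ 0.5842 -0.1935] post [ 0.6489 -0.1802] box [0.5299 0.071 ]
```

Call:
{"op": "play_rows", "data": {"grip": [-1,-1,-1,-1,-1,-1,-1,-1,-1,-1,-1,-1,-1,-1,-1,-1,-1,-1,-1,-1], "travel": [[0,0,0],[0,0,0],[0,0,0],[0.024,-0.0253,0],[0.024,-0.0253,0],[0.024,-0.0253,0],[0.024,-0.0253,0],[0.024,-0.0253,0],[0.024,-0.0253,0],[0.024,-0.0253,0],[0.024,-0.0253,0],[0.024,-0.0253,0],[0.024,-0.0253,0],[0.024,-0.0253,0],[0.024,-0.0253,0],[0.024,-0.0253,0],[0.024,-0.0253,0],[0.024,-0.0253,0],[0.024,-0.0253,0],[0,0,0]], "yaw": [4.6,4.6,4.6,0,0,0,0,0,0,0,0,0,0,0,0,0,0,0,0,0]}}

```text
clock: 1.77
tool_pos: [0.565, -0.0831, 0.2222]
ee_rot: [-3.121, -0.33, -0.002]
force: [-0.6, 1.0, 0.5]
gripper_width: 0.0004
finger_force: 0.0
```

```bash
cat > st.py <<'E'
from h import *
s=ctrl.sense(); v=[.5521,-.0368,.2024]; c,q=np.cos(v[2]),np.sin(v[2])
d=s["tool_pos"][:2]-v[:2]; M=R.from_rotvec(s["ee_rot"]).as_matrix()
B=np.array([[c,q],[-q,c]])
print("t",s["clock"],"st",B@d,"z",s["tool_pos"][2],"yaw err deg",np.degrees(np.arctan2(M[1,0],M[0,0])-v[2]),"toolz",M[:,2],"F st",B@s["force"][:2],s["force"][2],"M",s["ft_torque"],"w",s["gripper_width"],s["finger_force"])
E
python3 st.py
```

```text
t 1.7667 st [ 0.0034 -0.048 ] z 0.22216485227985644 yaw err deg 0.4858669939219389 toolz [ 0.0006  0.0037 -1.    ] F st [-0.4267  1.1187] 0.5484368529058892 M [0.0805 0.0701 0.0274] w 0.0004013363472954082 0.0
```

Call:
{"op": "play_rows", "data": {"grip": [-1,-1,-1,-1,-1,-1,-1,-1,-1,-1,-1,-1,-1,-1,-1,-1,-1,-1,-1,-1], "travel": [[0,0,0],[0,0,0],[0,0,0],[0,0,0],[0,0,0],[0,0,0],[0,0,0],[0,0,0],[0,0,0],[0,0,0],[0,0,0],[0,0,0],[0,0,0],[-0.008,0,0.02],[0,0,0.035],[0,0,0.035],[0,0,0.035],[0,0,0.035],[0,0,0.025],[0,0,0]], "yaw": [-6.88,-6.88,-6.88,-6.88,-6.88,-6.88,-6.88,-6.88,-6.88,-6.88,-6.88,-6.88,-6.88,0,0,0,0,0,0,0]}}

```text
clock: 3.43
tool_pos: [0.5604, -0.0987, 0.0321]
ee_rot: [-1.993, -2.418, 0.006]
force: [-1.9, -0.3, -0.2]
gripper_width: 0.0004
finger_force: 0.0
```

```bash
python3 st.py
```

```text
t 3.4333 st [-0.0043 -0.0623] z 0.03208242284391728 yaw err deg 89.41970419158379 toolz [-0.0087  0.0018 -1.    ] F st [-1.947   0.1113] -0.16238364870796457 M [-0.0099 -0.029   0.0282] w 0.0003976350300091196 0.0
```

Call:
{"op": "play_rows", "data": {"grip": [-1,-1,-1,-1,-1,-1,-1,-1,-1,-1], "travel": [[0.006,0,0],[0.006,0,0],[0.006,0,0],[0.006,0,0],[0.006,0,0],[0.006,0,0],[0.006,0,0],[0.006,0,0],[0.006,0,0],[0,0,0]], "yaw": [0,0,0,0,0,0,0,0,0,0]}}

```text
clock: 4.27
tool_pos: [0.5542, -0.0446, 0.0381]
ee_rot: [1.996, 2.425, 0.001]
force: [0.0, -0.9, 0.4]
gripper_width: 0.0004
finger_force: 0.4
```

```bash
python3 st.py
```

```text
t 4.2667 st [ 0.0005 -0.0081] z 0.03806584502467528 yaw err deg 89.48585514635026 toolz [ 0.0009  0.0001 -1.    ] F st [-0.18   -0.9201] 0.3549964675938666 M [-0.111  -0.1793  0.0027] w 0.0004081160205592796 0.3704105499491561
```

Contact at about 1 N. I keep pushing in small steps towards the stop.

Call:
{"op": "play_rows", "data": {"grip": [-1,-1,-1,-1,-1,-1,-1], "travel": [[0.004,0,0],[0.004,0,0],[0.004,0,0],[0.003,0,0],[0.002,0,0],[0.001,0,0],[0,0,0]], "yaw": [0,0,0,0,0,0,0]}}

```text
clock: 4.85
tool_pos: [0.5504, -0.0279, 0.0374]
ee_rot: [-1.997, -2.424, 0.0]
force: [0.3, 0.6, -0.6]
gripper_width: 0.0003
finger_force: 0.0
```

```bash
python3 st.py
```

```text
t 4.85 st [0.0001 0.009 ] z 0.037435153821649955 yaw err deg 89.43660830836512 toolz [-0.0003  0.0002 -1.    ] F st [0.3593 0.4998] -0.58708597855835 M [-0.0015 -0.0904 -0.0293] w 0.00028876424370928805 0.00030354008799804433
```

Call:
{"op": "play_rows", "data": {"grip": [-1,-1,-1,-1,-1], "travel": [[0.001,0,0],[0.001,0,0],[0.001,0,0],[0.001,0,0],[0,0,0]], "yaw": [0,0,0,0,0]}}

```text
clock: 5.27
tool_pos: [0.5498, -0.0242, 0.0375]
ee_rot: [-1.998, -2.424, 0.0]
force: [0.0, -0.6, 0.8]
gripper_width: 0.0003
finger_force: 0.2
```

```bash
python3 st.py
```

```text
t 5.2667 st [0.0002 0.0128] z 0.03751982468090623 yaw err deg 89.41959414750866 toolz [-0.0001  0.     -1.    ] F st [-0.113 -0.589] 0.7758750254338354 M [-0.1005 -0.0604  0.0305] w 0.0002760869601863931 0.2324208989739418
```

Call:
{"op": "play_rows", "data": {"grip": [-1,-1,-1,-1,-1], "travel": [[0.001,0,0],[0.001,0,0],[0.001,0,0],[0,0,0],[0,0,0]], "yaw": [0,0,0,0,0]}}

```text
clock: 5.68
tool_pos: [0.5494, -0.0222, 0.0376]
ee_rot: [1.998, 2.423, -0.001]
force: [0.3, -4.5, -0.7]
gripper_width: 0.0005
finger_force: 2.3
```

```bash
python3 st.py
```

```text
t 5.6833 st [0.0003 0.0149] z 0.0375682087477618 yaw err deg 89.38420747044482 toolz [ 0.0002 -0.0008 -1.    ] F st [-0.6357 -4.4735] -0.6578678076834561 M [-1.0686 -0.1922  0.07  ] w 0.0004672794228471081 2.3382429219782352
```

Right panel is at its stop (4.5 N). Next is the left panel: back off, rise, cross over the box and come down outside it.

Call:
{"op": "play_rows", "data": {"grip": [-1,-1,-1,-1,-1,-1,-1,-1,-1,-1,-1,-1,-1,-1,-1,-1,-1,-1], "travel": [[-0.015,0,0],[-0.005,0,0],[0,0,-0.03],[0,0,-0.035],[0,0,-0.025],[0.03,0,0],[0.035,0,0],[0.035,0,0],[0.035,0,0],[0.035,0,0],[0.035,0,0],[0.035,0,0],[0.032,0,0],[0,0,0],[0,0,0.03],[0,0,0.035],[0,0,0.025],[0,0,0]], "yaw": [0,0,0,0,0,0,0,0,0,0,0,0,0,0,0,0,0,0]}}

```text
clock: 7.18
tool_pos: [0.4979, 0.2245, 0.0328]
ee_rot: [-1.995, -2.421, 0.01]
force: [-1.2, -0.8, -0.3]
gripper_width: 0.0007
finger_force: 0.0
```

```bash
python3 st.py
```

```text
t 7.1833 st [-0.0005  0.2669] z 0.032835901123617714 yaw err deg 89.43191407499852 toolz [-0.0073 -0.0023 -1.    ] F st [-1.2923 -0.5589] -0.31353545655914455 M [-0.047   0.0126 -0.0228] w 0.0006652292996797014 0.0
```

Call:
{"op": "play_rows", "data": {"grip": [-1,-1,-1,-1,-1,-1,-1,-1,-1,-1,-1,-1,-1,-1,-1], "travel": [[-0.006,0,0],[-0.006,0,0],[-0.006,0,0],[-0.006,0,0],[-0.006,0,0],[-0.006,0,0],[-0.006,0,0],[-0.005,0,0],[-0.004,0,0],[-0.003,0,0],[-0.002,0,0],[-0.002,0,0],[-0.002,0,0],[-0.001,0,0],[0,0,0]], "yaw": [0,0,0,0,0,0,0,0,0,0,0,0,0,0,0]}}

```text
clock: 8.43
tool_pos: [0.5126, 0.1665, 0.0375]
ee_rot: [-1.997, -2.424, -0.001]
force: [-0.7, 3.1, -1.0]
gripper_width: 0.0002
finger_force: 1.6
```

```bash
python3 st.py
```

```text
t 8.4333 st [0.0022 0.2071] z 0.037482323052625034 yaw err deg 89.44448690732969 toolz [-0.0002  0.0006 -1.    ] F st [-0.0265  3.2093] -0.9688512457673869 M [ 0.7123 -0.0243 -0.0094] w 0.00022589534060996874 1.629694257862866
```

Call:
{"op": "play_rows", "data": {"grip": [-1,-1,-1,-1,-1,-1,-1,-1,-1,-1,-1,-1,-1,-1,-1,-1], "travel": [[-0.001,0,0],[0,0,0],[0.015,0,0],[0,0,-0.03],[0,0,-0.035],[0,0,-0.015],[-0.027,-0.022,0],[-0.027,-0.022,0],[-0.027,-0.022,0],[-0.027,-0.022,0],[-0.027,-0.022,0],[-0.027,-0.022,0],[0,0,0],[0,0,0.035],[0,0,0.035],[0,0,0]], "yaw": [0,0,0,0,0,0,0,0,0,0,0,0,0,0,0,0]}}

```text
clock: 9.77
tool_pos: [0.4076, -0.005, 0.043]
ee_rot: [-1.995, -2.419, 0.007]
force: [-1.6, 0.6, -1.2]
gripper_width: 0.0007
finger_force: 0.0
```

```bash
python3 st.py
```

```text
t 9.7667 st [-0.1352  0.0602] z 0.04297413579899513 yaw err deg 89.37923592980387 toolz [-0.0079  0.0006 -1.    ] F st [-1.3958  0.9335] -1.1687796476425176 M [0.0394 0.0288 0.0288] w 0.0007368784993865458 0.0
```

Call:
{"op": "play_rows", "data": {"grip": [-1,-1,-1,-1,-1,-1,-1,-1,-1,-1,-1,-1,-1], "travel": [[0,0.006,0],[0,0.006,0],[0,0.006,0],[0,0.006,0],[0,0.006,0],[0,0.006,0],[0,0.006,0],[0,0.003,0],[0,0.002,0],[0,0.002,0],[0,0.001,0],[0,0,0],[0,0,0]], "yaw": [0,0,0,0,0,0,0,0,0,0,0,0,0]}}

```text
clock: 10.85
tool_pos: [0.4607, 0.0051, 0.0476]
ee_rot: [1.998, 2.424, 0.0]
force: [-0.8, -0.3, 0.1]
gripper_width: 0.0003
finger_force: 0.0
```

```bash
python3 st.py
```

```text
t 10.85 st [-0.0811  0.0595] z 0.04756631244866731 yaw err deg 89.41786897861954 toolz [ 0.0004  0.     -1.    ] F st [-0.8387 -0.1117] 0.14142095138324873 M [ 0.0209 -0.0851  0.0332] w 0.0002769195139675916 0.039534078823635355
```

Call:
{"op": "play_rows", "data": {"grip": [-1,-1,-1,-1,-1,-1], "travel": [[0,0.001,0],[0,0.001,0],[0,0.001,0],[0,0.001,0],[0,0,0],[0,0,0]], "yaw": [0,0,0,0,0,0]}}

```text
clock: 11.35
tool_pos: [0.4646, 0.0059, 0.0475]
ee_rot: [1.998, 2.424, 0.0]
force: [-0.3, 0.5, -0.1]
gripper_width: 0.0003
finger_force: 0.2
```

```bash
python3 st.py
```

```text
t 11.35 st [-0.0771  0.0594] z 0.04754139760457304 yaw err deg 89.4138771091614 toolz [ 0.0002  0.     -1.    ] F st [-0.1933  0.5217] -0.12282652478044037 M [ 0.0261 -0.0728  0.0218] w 0.00029083777441625753 0.18565674195997417
```

Call:
{"op": "play_rows", "data": {"grip": [-1,-1,-1,-1,-1,-1], "travel": [[0,0.001,0],[0,0.001,0],[0,0.001,0],[0,0.001,0],[0,0,0],[0,0,0]], "yaw": [0,0,0,0,0,0]}}

```text
clock: 11.85
tool_pos: [0.4685, 0.0067, 0.0475]
ee_rot: [1.998, 2.424, 0.0]
force: [-1.0, -0.1, 0.3]
gripper_width: 0.0006
finger_force: 0.1
```

```bash
python3 st.py
```

```text
t 11.85 st [-0.0731  0.0594] z 0.04752396371349607 yaw err deg 89.41446134558035 toolz [ 0.0002  0.0001 -1.    ] F st [-0.9606  0.0994] 0.2623348018904498 M [-0.0506 -0.0333 -0.0514] w 0.0005974005249397936 0.10992231254931539
```

Call:
{"op": "play_rows", "data": {"grip": [-1,-1,-1,-1,-1], "travel": [[0,0.001,0],[0,0.001,0],[0,0.001,0],[0,0,0],[0,0,0]], "yaw": [0,0,0,0,0]}}

```text
clock: 12.27
tool_pos: [0.4715, 0.0073, 0.0475]
ee_rot: [1.998, 2.424, 0.0]
force: [-0.5, -0.3, 0.2]
gripper_width: 0.0004
finger_force: 0.1
```

```bash
python3 st.py
python3 - <<'E'
from h import *
im=vision.grab_frame("top")[150:280,155:415,::-1]
b=vision.grab_frame("side")[170:310,180:360,::-1]
a=cv2.resize(im,None,fx=3,fy=3,interpolation=cv2.INTER_CUBIC);b=cv2.resize(b,(386,300),interpolation=cv2.INTER_CUBIC)
a=cv2.resize(a,(600,300)); 
cv2.imwrite("pics/c2.png",np.vstack([a[:, :],np.pad(b,((0,0),(0,214),(0,0)))]))
E
```

```text
t 12.2667 st [-0.0701  0.0594] z 0.04754253219682389 yaw err deg 89.41853225216252 toolz [ 0.0002  0.0001 -1.    ] F st [-0.5452 -0.1875] 0.22469718772473807 M [-0.0204 -0.0511  0.0485] w 0.0003709158161928375 0.10221318458206952
```

View pics/c2.png

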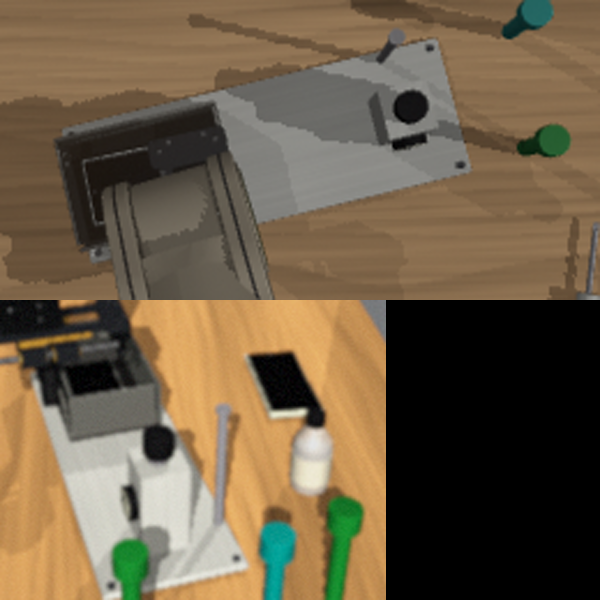

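The left and right panels stand upright and the box looks nearly closed. The front panel still needs a little more to reach its stop.

Call:
{"op": "play_rows", "data": {"grip": [-1,-1,-1,-1,-1], "travel": [[0,0.001,0],[0,0.001,0],[0,0.001,0],[0,0,0],[0,0,0]], "yaw": [0,0,0,0,0]}}

```text
clock: 12.78
tool_pos: [0.4744, 0.0078, 0.0475]
ee_rot: [1.998, 2.424, 0.0]
force: [-0.4, 0.1, 1.1]
gripper_width: 0.0003
finger_force: 0.1
```

```bash
python3 st.py
```

```text
t 12.7833 st [-0.0671  0.0593] z 0.04754261373775674 yaw err deg 89.4166752303712 toolz [ 0.0002  0.0001 -1.    ] F st [-0.4047  0.2239] 1.0736184644550624 M [-0.0005 -0.1298 -0.0346] w 0.0003052361997788179 0.07756004328257404
```

Call:
{"op": "play_rows", "data": {"grip": [-1,-1,-1,-1], "travel": [[0,0.001,0],[0,0.001,0],[0,0,0],[0,0,0]], "yaw": [0,0,0,0]}}

```text
clock: 13.12
tool_pos: [0.4764, 0.0082, 0.0476]
ee_rot: [1.998, 2.424, 0.0]
force: [0.0, 0.5, 0.6]
gripper_width: 0.0004
finger_force: 0.1
```

```bash
python3 st.py
```

```text
t 13.1167 st [-0.0651  0.0593] z 0.04755779996603715 yaw err deg 89.41709685305571 toolz [ 0.0002 -0.     -1.    ] F st [0.1143 0.4778] 0.5928673831091901 M [ 0.0512 -0.063  -0.0481] w 0.00043353006318989527 0.11719760368578136
```

Call:
{"op": "play_rows", "data": {"grip": [-1,-1,-1,-1], "travel": [[0,0.001,0],[0,0.001,0],[0,0,0],[0,0,0]], "yaw": [0,0,0,0]}}

```text
clock: 13.45
tool_pos: [0.4775, 0.0084, 0.0474]
ee_rot: [-1.997, -2.423, 0.002]
force: [-5.8, -0.8, 3.7]
gripper_width: 0.0008
finger_force: 3.0
```

```bash
python3 st.py
```

```text
t 13.45 st [-0.064   0.0593] z 0.04737414741143944 yaw err deg 89.41284260802122 toolz [-0.0018 -0.0005 -1.    ] F st [-5.8867  0.3488] 3.694657902388308 M [-0.1379  1.0113 -0.0039] w 0.0007713534137632731 2.9591129979780817
```

Front panel is at its stop (5.9 N). I back off, rise and turn the hand so the fingers close along station y, clear of the post.

Call:
{"op": "play_rows", "data": {"grip": [-1,-1,-1,-1,-1,1,1,1,1,1,1,1,1,1,1,1], "travel": [[0,-0.01,0],[0,-0.005,-0.01],[0,0,-0.035],[0,0,-0.035],[0,0,-0.035],[0,0,-0.035],[0,0,-0.035],[0,0,-0.015],[0,0,0],[0,0,0],[0,0,0],[0,0,0],[0,0,0],[0,0,0],[0,0,0],[0,0,0]], "yaw": [0,0,0,6.88,6.88,6.88,6.88,6.88,6.88,6.88,6.88,6.88,6.88,6.88,6.88,6.88]}}

```text
clock: 14.78
tool_pos: [0.4632, 0.0057, 0.2474]
ee_rot: [3.126, 0.308, 0.001]
force: [-0.1, 0.8, 0.7]
gripper_width: 0.0656
finger_force: 0.0
```

Call:
{"op": "play_rows", "data": {"grip": [1,1,1,1,1,1,1,1,1,1], "travel": [[0.01,0.028,0],[0.01,0.028,0],[0.01,0.028,0],[0.01,0.028,0],[0.01,0.028,0],[0.01,0.028,0],[0.01,0.028,0],[0.01,0.024,0],[0,0,0],[0,0,0]], "yaw": [0,0,0,0,0,0,0,0,0,0]}}

```text
clock: 15.62
tool_pos: [0.5858, -0.1949, 0.2467]
ee_rot: [-3.125, -0.314, 0.001]
force: [-0.3, 0.4, -0.1]
gripper_width: 0.0872
finger_force: 0.0
```

```bash
python3 st.py;  python3 - <<'E'
from h import *
a=vision.grab_frame("top")[150:280,155:415,::-1]
b=vision.grab_frame("side")[130:310,180:360,::-1]
cv2.imwrite("pics/c3.png",np.vstack([cv2.resize(a,(560,280)),np.pad(cv2.resize(b,(320,320),interpolation=cv2.INTER_CUBIC),((0,0),(0,240),(0,0)))]))
E
```

```text
t 15.6167 st [ 0.0012 -0.1617] z 0.24672083919742974 yaw err deg -0.12687057716358638 toolz [-0.0006  0.0009 -1.    ] F st [-0.247   0.4353] -0.052024156794877846 M [ 0.0921  0.0114 -0.0079] w 0.08717371877506899 0.0
```

View pics/c3.png

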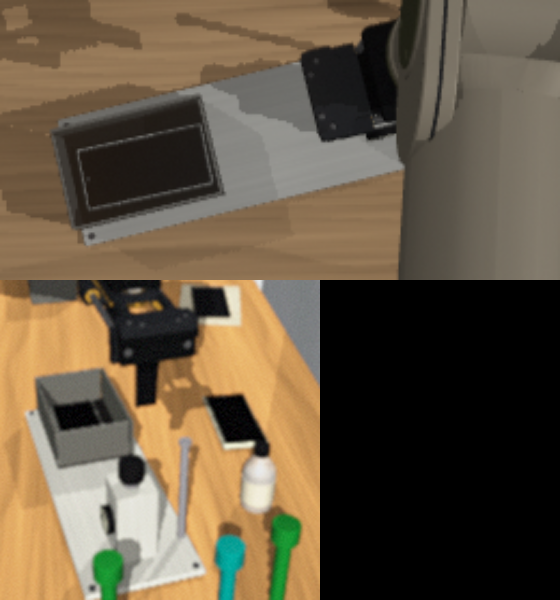

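All three panels stand upright as a closed box, the phone lies inside, and the hand is over the pump. I check the projected TCP and knob against the picture before descending.

Run:
```python
from h import *
u=lambda p:(p-[180,130])*320/180
t=ctrl.sense()["tool_pos"]
e=np.array([-.201,.98,0])
print(u(proj("side",[t,t+e*.044,t-e*.044,[.5853,-.1934,.128]])))
```

```text
[[132.2136 100.0133]
 [121.0687  81.4522]
 [144.4429 120.3803]
 [132.2115 188.9474]]
```

Projection agrees: the finger tip falls at (144,400) and the knob at (132,469). I descend around the knob.

Call:
{"op": "play_rows", "data": {"grip": [1,1,1,1,1,1,1,1,1], "travel": [[0,-0.0015,0],[0,0,0.025],[0,0,0.025],[0,0,0.025],[0,0,0.025],[0,0,0.02],[0,0,0.01],[0,0,0],[0,0,0]], "yaw": [0,0,0,0,0,0,0,0,0]}}

```text
clock: 16.47
tool_pos: [0.5859, -0.1919, 0.1184]
ee_rot: [3.125, 0.318, 0.001]
force: [0.2, 0.6, 0.3]
gripper_width: 0.087
finger_force: 0.0
```

```bash
python3 st.py
```

```text
t 16.4667 st [ 0.0019 -0.1587] z 0.11841552997520392 yaw err deg 0.01184954123733404 toolz [ 0.0006 -0.0001 -1.    ] F st [0.3238 0.5402] 0.3367741456138994 M [0.0239 0.0075 0.0336] w 0.0870469386141779 0.0
```

Call:
{"op": "play_rows", "data": {"grip": [1,1,-0.3,-0.3,-0.3,-0.3,-0.3,-0.3,-0.3,-0.3,-0.3,-0.3], "travel": [[-0.001,0.001,0.004],[0,0,0],[0,0,0],[0,0,0],[0,0,0],[0,0,0],[0,0,0],[0,0,0],[0,0,0],[0,0,0],[0,0,0],[0,0,0]], "yaw": [0,0,0,0,0,0,0,0,0,0,0,0], "force": 5}}

```text
clock: 17.47
tool_pos: [0.5849, -0.1935, 0.1135]
ee_rot: [3.126, 0.317, -0.0]
force: [-0.3, -0.7, 1.0]
gripper_width: 0.0331
finger_force: 0.2
```

```bash
python3 st.py
```

```text
t 17.4667 st [ 0.0006 -0.1601] z 0.11353013154008418 yaw err deg -0.02623616349905352 toolz [-0. -0. -1.] F st [-0.4111 -0.6253] 1.0257842267365207 M [ 0.1213  0.0096 -0.0414] w 0.033067708773214854 0.21875602193176746
```

Call:
{"op": "play_rows", "data": {"grip": [-1,-1,-1,-1,-1,-1], "travel": [[0,0,0],[0,0,0],[0,0,0],[0,0,0],[0,0,0],[0,0,0]], "yaw": [0,0,0,0,0,0], "force": 5}}

```text
clock: 17.97
tool_pos: [0.5849, -0.1934, 0.1135]
ee_rot: [-3.126, -0.317, -0.0]
force: [-0.8, -0.1, 0.1]
gripper_width: 0.0317
finger_force: 5.0
```

```bash
python3 st.py
```

```text
t 17.9667 st [ 0.0007 -0.16  ] z 0.11354970227760666 yaw err deg -0.02149591031784528 toolz [ 0.      0.0001 -1.    ] F st [-0.8579  0.035 ] 0.10373316106275973 M [ 0.2467  0.0842 -0.0341] w 0.03171119840260648 5.000247263233177
```

The knob is held (31.7 mm wide) with almost no side force. I firm the grip and draw a first few millimetres.

Call:
{"op": "play_rows", "data": {"grip": [-1,-1,-1,-1,-1,-1,-1,-1], "travel": [[0,0,0],[0,0,0],[0,0,0],[0,0,-0.001],[0,0,-0.0015],[0,0,-0.0015],[0,0,0],[0,0,0]], "yaw": [0,0,0,0,0,0,0,0], "force": 20}}

```text
clock: 18.63
tool_pos: [0.5849, -0.1935, 0.1176]
ee_rot: [3.126, 0.317, -0.0]
force: [-0.7, 1.5, -1.6]
gripper_width: 0.0315
finger_force: 20.0
```

```bash
python3 st.py
```

```text
t 18.6333 st [ 0.0006 -0.1601] z 0.117614585962934 yaw err deg -0.02581007650084803 toolz [-0. -0. -1.] F st [-0.3992  1.6306] -1.6410138999398953 M [0.2396 0.1196 0.0428] w 0.03151242453643573 19.99952688580379
```

Call:
{"op": "play_rows", "data": {"grip": [-1,-1,-1,-1,-1,-1,-1,-1,-1,-1,-1], "travel": [[0,0,-0.001],[0,0,-0.002],[0,0,-0.002],[0,0,-0.002],[0,0,-0.002],[0,0,-0.002],[0,0,-0.002],[0,0,-0.002],[0,0,-0.001],[0,0,0],[0,0,0]], "yaw": [0,0,0,0,0,0,0,0,0,0,0]}}

```text
clock: 19.55
tool_pos: [0.585, -0.1936, 0.1337]
ee_rot: [3.125, 0.317, 0.0]
force: [0.1, 0.6, -2.6]
gripper_width: 0.0314
finger_force: 20.0
```

```bash
python3 st.py
```

```text
t 19.55 st [ 0.0007 -0.1602] z 0.13365341144213344 yaw err deg -0.02814741566879621 toolz [ 0.0002 -0.0001 -1.    ] F st [0.1655 0.5559] -2.613401543666669 M [ 0.0979 -0.0043 -0.0255] w 0.031421465862730376 20.000150841660798
```

Smooth, with only the rod's weight on the wrist. The remaining 20 mm follow.

Call:
{"op": "play_rows", "data": {"grip": [-1,-1,-1,-1,-1,-1,-1,-1,-1,-1,-1,-1,-1,-1,-1,-1], "travel": [[0,0,-0.001],[0,0,-0.002],[0,0,-0.002],[0,0,-0.002],[0,0,-0.002],[0,0,-0.002],[0,0,-0.002],[0,0,-0.002],[0,0,-0.002],[0,0,-0.002],[0,0,-0.001],[0,0,0],[0,0,0],[0,0,0],[0,0,0],[0,0,0]], "yaw": [0,0,0,0,0,0,0,0,0,0,0,0,0,0,0,0]}}

```text
clock: 20.88
tool_pos: [0.5849, -0.1935, 0.1534]
ee_rot: [3.126, 0.317, -0.0]
force: [-0.8, 0.1, -2.5]
gripper_width: 0.0317
finger_force: 20.0
```

```bash
python3 st.py;  python3 - <<'E'
from h import *
a=vision.grab_frame("top")[110:280,155:415,::-1]
b=vision.grab_frame("side")[150:310,180:360,::-1]
cv2.imwrite("pics/c4.png",np.vstack([np.pad(cv2.resize(a,(340,222)),((0,0),(0,65),(0,0))),cv2.resize(b,(405,360),interpolation=cv2.INTER_CUBIC)]))
# post top and expected knob underside (front edge) heights
e=np.array([.201,-.98]) ; u=lambda p:(p-[180,150])*405/180+[0,222]
print(u(proj("side",[[.585,-.1935,.156],[.585,-.1935,.18],[.585,-.1935,.108],[.6496,-.1788,.156]])))
E
```

```text
t 20.8833 st [ 0.0006 -0.1601] z 0.1534368136546311 yaw err deg -0.02639807040272916 toolz [-0.0001 -0.     -1.    ] F st [-0.7283  0.2499] -2.5166300102125962 M [0.0531 0.0253 0.0043] w 0.03173753477169252 19.99946091324091
[[166.9083 391.4278]
 [166.813  369.4838]
 [167.0905 433.4188]
 [235.0089 378.4269]]
```

View pics/c4.png

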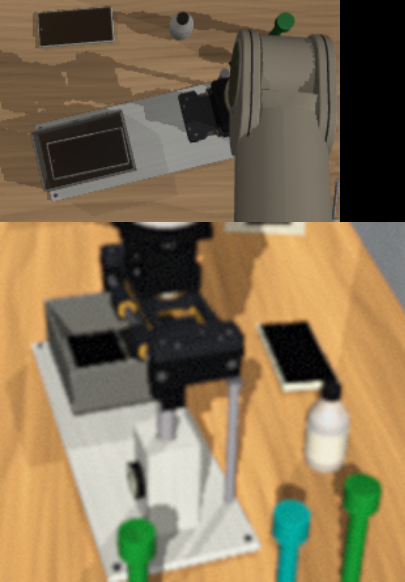

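The rod shank shows bright between block and fingers at (168,425), drawn 40 mm and held upright. The box at (90,370) is standing with the phone in it, and the bottle and spare phone are untouched. Handing in.

```bash
python3 -c "
from cell import ctrl
print(ctrl.hand_in())"
```

```text
the job is handed in; nothing more can be done
None
```

I handed the job in at about 21 s with all three panels upright and the rod drawn 40 mm and held at 20 N with almost no side force; the phone, spare phone and bottle look unmoved, the screwdriver was not in the last pictures, and no verdict came back.

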